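Slide a setting rod home in the V-groove length gauge

TASK

Take the long slim metal rod (not the thick one, not the short one) from the wooden rack and lay it in the V-groove of the length gauge, short of the roller and with its round nose towards the end stop. Then slide it along the groove, under the sprung roller, until its nose touches the tip of the stop; keep it pressed lightly but surely against the tip for a moment, never loading the stop with more than 10 N, and let go so that the rod stays touching the tip. Leave everything else where it is.

Things in the scene. Friction and masses are not known exactly. Their poses are not given: they have to be found in the camera images.
- rod: the rod to load: plain aluminium, 24 mm diameter, 130 mm long overall, about 0.11 to 0.22 kg; one end is a hemisphere (the nose), the other is flat. Origin on its axis at mid-length; its x axis runs along it towards the nose (it may roll about x). At the start it lies in one of the three places of the rack, its axis 45 mm above the table
- rod_nose (a point): the tip of the rod's round nose, on its axis, 65 mm from the rod's origin
- gauge: length gauge fixed to the table: grey base 380 x 90 x 20 mm with a steel 90-degree V-groove on it. Origin on the underside; x runs along the groove (over y = 0) to the end stop, z up. Base spans x -180 to 200 mm; groove rails span x -150 to -85 and -35 to 105 mm, tops at z = 54.5 mm, up to 16 mm either side of the middle. A 24 mm rod lies in it with its axis at z = 60 mm
- lay_point (a point): middle of the 50 mm gap between the two lengths of rail (gauge x = -60 mm), at the height of a lying rod's axis (60 mm). A rod can be laid with its middle here; in the gap the fingers can go down to the base (20 mm above the table). The rod's sliding drag in the groove is some 2 to 7 N, uneven by about 1 N, and varies with friction; axes as the gauge's
- roller_place (a point): top of a lying rod under the roller (gauge x = 60 mm, z = 72 mm). An aluminium arch 18 mm long, 78 mm wide, top at z = 108 mm spans the groove here, so rods pass only along the groove. Under it a free-turning rubber roller, 18 mm diameter, on a weak spring hangs 3 mm into the rod's way: it rises as the nose passes (a few newtons), then rests on the rod with about 2 N
- stop: the end stop: a dark steel block 26 x 44 mm, 80 mm high, fixed across the end of the gauge, axes as the gauge's; origin on the groove's line at table height below its front face (gauge x = 165 mm). From that face a screw sticks out along the rod's axis line towards the rod, ending in a flat 16 mm steel tip
- stop_block (a point): point on the front face of the stop's block where the screw comes out (gauge x = 165 mm, z = 60 mm). The tip's flat end, which the nose must touch, stands 20 to 50 mm in front of it: how far differs each time and is not measured, so feel for it. The tip is sprung along the groove at about 3 N per mm (6 mm of travel); the screw itself stays put. The rod's drag holds the rod against the tip after a light press
- rack: wooden rack fixed to the table, base 100 x 230 x 12 mm, origin on the underside in the middle. Three places at y = -75, 0 and 75 mm, each two V-rests 12 mm long at x = -36 and +36 mm, their tops 41 mm above the table; rods lie along the rack's x axis, noses to +x; between the rests fingers can go down to the base
- thick_rod: bystander in the rack: like the rod but 32 mm in diameter, 130 mm long; origin at mid-length on its axis
- short_rod: bystander in the rack: like the rod, 24 mm in diameter but only 90 mm long; origin at mid-length on its axis
- jar: bystander: closed white jar, 68 mm diameter, 85 mm high, origin under its middle
- wrench: bystander: wrench lying on the table
- brush: bystander: hand brush lying on the table
- oilcan: bystander: brass oil can, 60 mm diameter, 120 mm high, origin under its middle
Not all that is in view belongs to the job. What is shaped like the rod but black or pink is not meant.

How it is judged:
By the outcome, as a careful person would: the job done as asked, in the order asked, and still so for the second after the job is handed in, with the robot touching nothing.
It also fails if it takes over 72 s, if anything falls off the work surface, if the arm or the gripper's body presses on something with over 40 N, if the wrist force passes 120 N, or if a joint passes its speed limit or range.

ROBOT

A 6-joint arm with a two-finger parallel gripper is mounted at the origin on the work surface. World frame = base frame: x ahead of the robot, y to its left, z up, the work surface at z = 0. Lengths are in m, angles in degrees, forces in N, time in s.
With the tool pointing down it reaches from about 0.35 to 0.875 m from the base axis. Payload 4.2 kg.
Tool frame: the origin (TCP) lies between the finger pads; the fingertips stand 11 mm ahead of it and the grasp point (between the pads) lies 8 mm behind it; z points along the fingers, y is the direction in which the jaws open and shut (so a half turn about z gives the same grasp; the last joint's range is limited). The gripper opens to 87 mm and grips with 3 to 60 N. Pads are 19 mm wide; open, the fingers measure 117 mm over their backs; the gripper's body (75 mm by 190 mm) begins 51 mm behind the grasp point.
Start: joints at [90.103, 22.042, 0.453, 0, -68.411, -14.817], TCP at [0.159, 0.604, 0.234] pointing down, gripper open.
Joint ranges: [-179.83, 179.83], [-69.29, 118.12], [-61.27, 80.66], [-181.25, 117.63], [-171.15, -9.14], [-177.46, 177.46]. Speed limits (degrees/s): [159.86, 159.86, 180, 180, 180, 180].

INTERFACE

Orientations are given as a 3x3 rotation matrix whose columns are the frame's x, y, z axes.
In Python, from station import sense, capture, get_calibration, finish_job, search_frame, cut_out gives the robot as it stands.
- The arm moves only by the tool arm_command, never from a script. Its argument "rows" is a list of rows, each an object with "fingers": the opening in per cent of the stroke, from 0 (shut) to 100 (fully open); "travel": the shift along the tool's x, y, z in cm, a list of three; "roll": the turn about the tool's z in degrees. A call has 1 to 10 rows; each row is the pose to reach, as a shift and turn from the pose commanded when the call began, along the tool's axes at that moment; what a row does not reach only later rows make up. A row lasts 1/10 s, in which the tool goes at most 50 mm and 8.59 degrees, less where a joint would pass 70% of its speed; a pose out of reach is approached as far as the arm can. A call with a gripper value outside its range is refused whole. The fingers move at their own pace and stop on an object; the grip force is fixed at half the most. Time passes only in rows, so rows that repeat a pose let the fingers close. It gives the time, the measured TCP pose, the force and the opening at its end, in the units of the state.
- sense(): the state, without advancing time (a new reading comes with each control period).
- capture(name): name is "scene" or "top" or "wrist"; returns (picture, depth): 384x512x3 uint8, red, green, blue; 384x512 float32, m along the optical axis (not along the pixel's ray), 0 where there is no reading.
- get_calibration(name): a dict with "fov_y" (degrees; the focal length in pixels is half the picture's height over the tangent of half this angle, whatever the lens; pixels are square), "cx", "cy" (the principal point, pixels), "distortion" ([k1, k2, p1, p2, k3] as OpenCV has them; the pictures are not rectified), "origin" and "attitude" of the camera in the world; the wrist camera has in their place "mount" (4x4, takes a point from camera to tool coordinates, whose origin is the TCP and whose axes are the flange's). Camera axes: x right, y down, z forward; pixel columns grow to the right and rows downward; lengths in m; the calibration is good to about 2 mm. A picture is of the moment at which its call begins: read the wrist's pose just before it. get_calibration takes no time and is no camera call.
- finish_job(): hands the job in, once; it reports no verdict.
Trained networks look in the newest picture that a camera, given by its name, has taken for a name from the list of things; names that differ only in an ending like _2 or _b are one class to them, and where a whole thing is asked for, a point or a joint stands for the part that bears it (a point fixed in the world has none). Each returns a list of dicts, best first, with "p" (0 to 1); they miss things now and then, are a little off and sometimes report something else, mostly with a low value. They report only what shows in the picture. A call takes as long as a camera call. They do not tell look-alikes from the thing itself.
- search_frame(camera, label): "position" ([x, y, z] in m, in world coordinates, good to about 4 mm: the middle of the surface that is visible of it).
- cut_out(camera, label): "mask" (384x512 bool, what is visible of it).
The state is a dict: "time_s": time; "joints": joint angles; "joint_velocities": joint speeds; "effort": joint torques, N m; "tcp_pos": TCP position; "ee_rot": TCP orientation; "wrist_force": force on the tool from outside, world axes, zero at the start; "moment": the same for the moment, N m; "gripper_width": opening from 0.0 (shut) to 1.0 (fully open).
Only numpy, scipy, OpenCV 4.12 (cv2) and the standard library are available. Lean on these libraries where they do the work, as an engineer would, in place of code of your own. Each camera call takes 0.05 s, during which the arm holds its last target. There are 200 camera calls.

## Working session

There is one attempt and no reset: what is moved stays moved. The work goes in short steps, Python scripts to look and compute and a tool call to move; the robot and the scene stay as the last step left them, time stands still between calls to the robot, and variables do not carry over. Pictures are saved under pics/ and viewed, about 8 in all and at most 12, crops included, and the job is handed in when it is done.

Besides the shell and the picture viewer there is one more tool, called after "Emit:" in YAML: its name, and indented under it one key for each argument. arm_command: Moves the arm, as the interface text tells. Its arguments: {"type":"object","properties":{"rows":{"type":"array","items":{"type":"object","properties":{"fingers":{"type":"number"},"travel":{"type":"array","items":{"type":"number"}},"roll":{"type":"number"}}}}},"required":["rows"]}

```bash
mkdir -p pics; ls; python3 - <<'E'
from station import *
import cv2,numpy as np
s=sense();print(s)
ims=[]
for n in ("scene","top"):
    p,d=capture(n);cv2.imwrite(f"pics/{n}0.png",p[:,:,::-1]);np.save(f"{n}d.npy",d)
    c=get_calibration(n);print(n,c)
    for l in ("rod","thick_rod","short_rod","gauge","stop","rack"):
        r=search_frame(n,l);print(l,[(round(x['p'],2),np.round(x['position'],3).tolist()) for x in r])
print(get_calibration("wrist"))
E
```

```text
pics
{'time_s': 0.0, 'joints': array([ 9.01025833e+01,  2.20892704e+01,  3.78484995e-01, -3.00109587e-02,
       -6.84126768e+01, -1.48149524e+01]), 'joint_velocities': array([ 0.06207317, -0.05489622, -0.00688968,  0.01229537,  0.04398802,
       -0.07123669]), 'effort': array([-3.87525124e-04, -3.90666997e+01,  1.87405872e+01,  4.21982959e+00,
        1.10755194e-02, -1.91573922e-04]), 'tcp_pos': array([0.15857505, 0.60392709, 0.23246382]), 'ee_rot': array([[ 9.67163874e-01, -2.54153118e-01, -4.83191575e-04],
       [-2.54153565e-01, -9.67161475e-01, -2.15564044e-03],
       [ 8.05384648e-05,  2.20766242e-03, -9.99997560e-01]]), 'wrist_force': array([-0.30314993,  0.76137445, -0.34862734]), 'moment': array([-0.02566221,  0.02475679,  0.00481379]), 'gripper_width': 0.9990642621587539}
scene {'fov_y': 48.01429461936533, 'cx': 254.3721350604782, 'cy': 189.9014949840226, 'distortion': array([-0.06212196,  0.        ,  0.        ,  0.        ,  0.        ]), 'origin': array([1.53508864, 0.03093999, 0.99593183]), 'attitude': array([[ 0.03069651,  0.67508635, -0.73709982],
       [ 0.9994
[... 995 characters left out ...]

short_rod [(0.71, [0.586, 0.318, 0.055]), (0.58, [0.493, -0.248, 0.066])]
gauge [(0.72, [0.483, -0.091, 0.02])]
stop [(0.81, [0.494, -0.249, 0.065])]
rack [(0.66, [0.499, 0.293, 0.012])]
{'fov_y': 60.95231174994958, 'cx': 260.0987621931742, 'cy': 188.2447185060909, 'distortion': array([-0.0409142,  0.       ,  0.       ,  0.       ,  0.       ]), 'mount': array([[-1.18851197e-04, -9.55801096e-01, -2.94014032e-01,
         8.08777595e-02],
       [ 9.99998840e-01,  3.32929882e-04, -1.48654743e-03,
        -9.46238231e-04],
       [ 1.51872972e-03, -2.94013868e-01,  9.55799947e-01,
        -1.51555825e-01],
       [ 0.00000000e+00,  0.00000000e+00,  0.00000000e+00,
         1.00000000e+00]])}
```

View pics/top0.png

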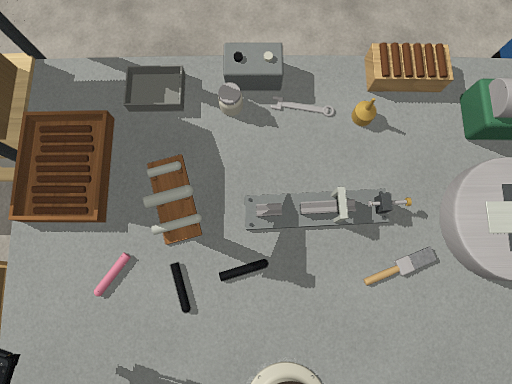

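View pics/scene0.png

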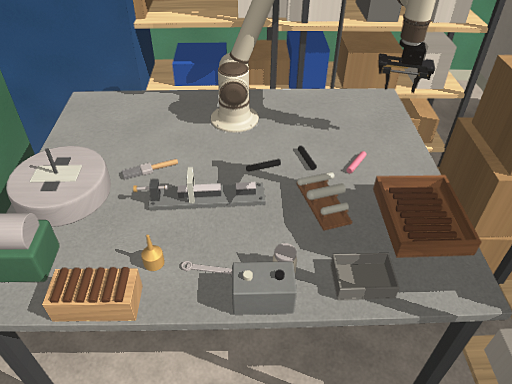

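Top view: three rods in the rack: short (165,170), thick (168,196), slim long (176,223). The black ones (180,287), (243,270) and the pink one (112,275) are decoys. Gauge: arch at (342,205), stop at (382,203). The candidate at (176,223) fits: bare metal, slim and long. I'll confirm it with an enlarged crop and measure it.

```bash
cat > h.py <<'E'
from station import *
import cv2,numpy as np
def cloud(n,d,pose=None):
    c=get_calibration(n);h,w=d.shape;f=h/2/np.tan(np.radians(c['fov_y']/2))
    K=np.array([[f,0,c['cx']],[0,f,c['cy']],[0,0,1.]])
    u,v=np.meshgrid(np.arange(w),np.arange(h))
    p=cv2.undistortPoints(np.stack([u,v],-1).reshape(-1,1,2).astype(float),K,c['distortion']).reshape(h,w,2)
    P=np.dstack([p*d[...,None],d])
    if pose is None: return P@c['attitude'].T+c['origin']
    M=c['mount'];P=P@M[:3,:3].T+M[:3,3]
    return P@np.array(pose['ee_rot']).T+pose['tcp_pos']
def line(Q):
    m=Q.mean(0);_,_,V=np.linalg.svd(Q-m,full_matrices=False);t=(Q-m)@V[0]
    return m,V[0],t.min(),t.max()
E
python3 - <<'E'
from h import *
d=np.load('topd.npy');W=cloud('top',d);p=cv2.imread('pics/top0.png')
def comp(x0,x1,y0,y1,z0,z1):
    m=((W[...,0]>x0)&(W[...,0]<x1)&(W[...,1]>y0)&(W[...,1]<y1)&(W[...,2]>z0)&(W[...,2]<z1)&(d>0)).astype(np.uint8)
    n,L,S,C=cv2.connectedComponentsWithStats(m)
    for i in range(1,n):
        if S[i,4]>40:
            Q=W[L==i];m_,v,a,b=line(Q[:,:2]);c=m_+v*(a+b)/2
            s=(Q[:,:2]-m_)@np.array([-v[1],v[0]])
            print(S[i],'mid',c.round(4),'dir',np.degrees(np.arctan2(v[1],v[0])).round(2),'len',(b-a).round(4),'w',np.ptp(s).round(4),'ztop',np.percentile(Q[:,2],95).round(4))
print('rods');comp(.35,.68,.18,.40,.047,.09)
print('gauge');comp(.40,.6,-.4,.16,.045,.2)
print('base');comp(.40,.6,-.4,.16,.014,.03)
print('rackbase');comp(.35,.68,.18,.40,.007,.02)
print('table',np.median(W[330:350,150:200,2]))
c=cv2.resize(p[145:250,135:215],None,fx=5,fy=5,interpolation=3);g=cv2.resize(p[175:240,235:420],None,fx=4,fy=4,interpolation=3)
cv2.imwrite('pics/crop1.png',c);cv2.imwrite('pics/crop2.png',g)
E
```

```text
rods
[147 161  34  16 284] mid [0.5872 0.313 ] dir -74.18 len 0.0901 w 0.0234 ztop 0.0586
[144 185  50  23 612] mid [0.5133 0.2958] dir -74.25 len 0.1307 w 0.0323 ztop 0.0674
[151 214  51  21 453] mid [0.4431 0.2732] dir -74.18 len 0.131 w 0.0238 ztop 0.0581
gauge
[301 187  55  35 817] mid [ 0.4859 -0.1136] dir 91.96 len 0.1384 w 0.0772 ztop 0.1096
[368 193  44  20 414] mid [ 0.4933 -0.2695] dir -87.02 len 0.108 w 0.0445 ztop 0.0823
[256 203  26  13 265] mid [0.48   0.0382] dir 93.02 len 0.0645 w 0.0315 ztop 0.0554
base
[ 245  189  144   41 3403] mid [ 0.4826 -0.0895] dir 92.23 len 0.3799 w 0.0931 ztop 0.0233
rackbase
[147 154  43  40 804] mid [0.5786 0.3095] dir 122.57 len 0.1195 w 0.112 ztop 0.0151
[156 195  41  29 657] mid [0.485  0.2846] dir 106.0 len 0.1015 w 0.0511 ztop 0.0147
[163 223  39  22 450] mid [0.4203 0.2666] dir -73.73 len 0.1007 w 0.0335 ztop 0.0146
table -0.0004783938357065809
```

View pics/crop1.png

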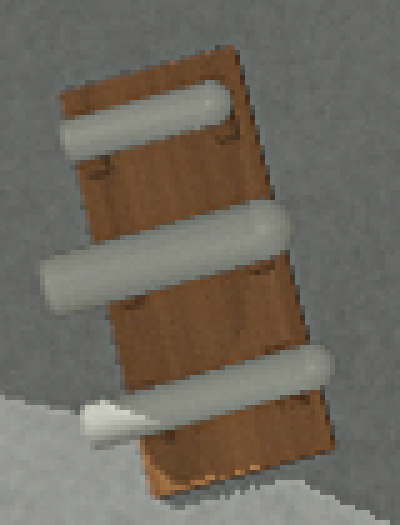

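The crop shows the slim long rod at the bottom: nose on the right (crop 325,362), flat end on the left (85,425). It measures 131 × 24 mm at about 58 mm top height, so it is the one meant. I'm moving above it.

Emit:
arm_command:
  rows:
    - {"travel": [35.9,24.8,2],"roll": 59.5,"fingers": 55}
    - {"travel": [35.9,24.8,2],"roll": 59.5,"fingers": 55}
    - {"travel": [35.9,24.8,2],"roll": 59.5,"fingers": 55}
    - {"travel": [35.9,24.8,2],"roll": 59.5,"fingers": 55}
    - {"travel": [35.9,24.8,2],"roll": 59.5,"fingers": 55}
    - {"travel": [35.9,24.8,2],"roll": 59.5,"fingers": 55}
    - {"travel": [35.9,24.8,2],"roll": 59.5,"fingers": 55}
    - {"travel": [35.9,24.8,2],"roll": 59.5,"fingers": 55}
    - {"travel": [35.9,24.8,2],"roll": 59.5,"fingers": 55}
    - {"travel": [35.9,24.8,2],"roll": 59.5,"fingers": 55}

```text
time_s: 1.7
tcp_pos: [0.4448, 0.2703, 0.2134]
ee_rot: [[0.267, -0.964, -0.0], [-0.964, -0.267, -0.001], [0.001, 0.0, -1.0]]
wrist_force: [-0.5, 0.3, -0.6]
gripper_width: 0.548
```

Emit:
arm_command:
  rows:
    - {"travel": [0,0,0],"roll": 0,"fingers": 55}
    - {"travel": [0,0,0],"roll": 0,"fingers": 55}

```text
time_s: 1.9
tcp_pos: [0.4427, 0.274, 0.2137]
ee_rot: [[0.273, -0.962, 0.0], [-0.962, -0.273, 0.0], [-0.0, -0.0, -1.0]]
wrist_force: [0.6, -0.8, 0.4]
gripper_width: 0.553
```

```bash
cat > look.py <<'E'
from h import *
import sys
s=sense();p,d=capture('wrist');cv2.imwrite(f'pics/{sys.argv[1]}.png',p[:,:,::-1]);np.savez(sys.argv[1],d=d)
W=cloud('wrist',d,s)
print(s['time_s'],s['tcp_pos'].round(4),'tool x dir',np.degrees(np.arctan2(s['ee_rot'][1,0],s['ee_rot'][0,0])).round(2),s['ee_rot'][:,2].round(3),s['wrist_force'].round(2),s['gripper_width'],s['joints'].round(1))
E
python3 - <<'E'
import sys;sys.argv=['','w1'];exec(open('look.py').read())
np.save('W.npy',W)
for cx,cy in((.443,.273),):
    m=(abs(W[...,0]-cx)<.1)&(abs(W[...,1]-cy)<.12)&(W[...,2]>.05)&(W[...,2]<.062)
    n,L,S,C=cv2.connectedComponentsWithStats(m.astype(np.uint8))
    for i in range(1,n):
        if S[i,4]>300:
            Q=W[L==i];m_,v,a,b=line(Q[:,:2]);c=m_+v*(a+b)/2
            print(S[i],c.round(4),np.degrees(np.arctan2(v[1],v[0])).round(2),(b-a).round(4),np.percentile(Q[:,2],[50,95]).round(4))
E
```

```text
1.9 [0.4427 0.274  0.2137] tool x dir -74.18 [ 0.  0. -1.] [ 0.6  -0.77  0.44] 0.5529144714055646 [ 49.6  12.8 -15.8  -0.  -61.3 -33.8]
[ 249  108   24  129 2693] [0.4426 0.2766] 105.68 0.1288 [0.0558 0.0578]
[ 164  110   40  129 1117] [0.5085 0.2969] 106.24 0.1292 [0.0586 0.0618]
```

Wrist cloud agrees with the top view within 3 mm. I'll descend 17.6 cm, grip and look at the width.

Emit:
arm_command:
  rows:
    - {"travel": [0,0,5],"roll": 0,"fingers": 55}
    - {"travel": [0,0,10],"roll": 0,"fingers": 55}
    - {"travel": [0,0,13.5],"roll": 0,"fingers": 55}
    - {"travel": [0,0,16],"roll": 0,"fingers": 55}
    - {"travel": [0,0,17.6],"roll": 0,"fingers": 55}
    - {"travel": [0,0,17.6],"roll": 0,"fingers": 55}
    - {"travel": [0,0,17.6],"roll": 0,"fingers": 10}
    - {"travel": [0,0,17.6],"roll": 0,"fingers": 10}
    - {"travel": [0,0,17.6],"roll": 0,"fingers": 10}
    - {"travel": [0,0,17.6],"roll": 0,"fingers": 10}

```text
time_s: 2.95
tcp_pos: [0.4433, 0.2739, 0.0385]
ee_rot: [[0.272, -0.962, 0.001], [-0.962, -0.272, 0.002], [-0.001, -0.002, -1.0]]
wrist_force: [-0.0, 0.3, 0.6]
gripper_width: 0.27
```

Emit:
arm_command:
  rows:
    - {"travel": [0,0,0],"roll": 0,"fingers": 10}
    - {"travel": [0,0,0],"roll": 0,"fingers": 10}
    - {"travel": [0,0,0],"roll": 0,"fingers": 10}

```text
time_s: 3.25
tcp_pos: [0.4433, 0.2739, 0.0385]
ee_rot: [[0.272, -0.962, 0.001], [-0.962, -0.272, 0.001], [-0.001, -0.001, -1.0]]
wrist_force: [-2.4, 1.0, 6.9]
gripper_width: 0.265
```

Emit:
arm_command:
  rows:
    - {"travel": [0,0,-3],"roll": 0,"fingers": 10}
    - {"travel": [0,0,-7],"roll": 0,"fingers": 10}
    - {"travel": [0,0,-12],"roll": 0,"fingers": 10}
    - {"travel": [3,0.5,-15],"roll": 3,"fingers": 10}
    - {"travel": [7,1,-15],"roll": 8,"fingers": 10}
    - {"travel": [12,1.8,-15],"roll": 13.1,"fingers": 10}
    - {"travel": [17,2.5,-15],"roll": 13.1,"fingers": 10}
    - {"travel": [22,3.3,-15],"roll": 13.1,"fingers": 10}
    - {"travel": [26.5,4,-15],"roll": 13.1,"fingers": 10}
    - {"travel": [29.2,4.3,-15],"roll": 13.1,"fingers": 10}

```text
time_s: 4.25
tcp_pos: [0.4798, -0.0223, 0.1868]
ee_rot: [[0.044, -0.999, -0.002], [-0.999, -0.044, -0.0], [0.0, 0.002, -1.0]]
wrist_force: [-0.1, -0.1, -1.8]
gripper_width: 0.27
```

Emit:
arm_command:
  rows:
    - {"travel": [0,0,0],"roll": 0,"fingers": 10}
    - {"travel": [0,0,0],"roll": 0,"fingers": 10}

```text
time_s: 4.45
tcp_pos: [0.4804, -0.0199, 0.1868]
ee_rot: [[0.045, -0.999, -0.002], [-0.999, -0.045, 0.0], [-0.0, 0.002, -1.0]]
wrist_force: [0.0, 0.7, -2.5]
gripper_width: 0.265
```

```bash
python3 - <<'E'
import sys;sys.argv=['','w2'];exec(open('look.py').read())
P=s['tcp_pos'];X=s['ee_rot'][:,0]
def show(W,z0,z1,ok):
    m=(abs(W[...,0]-.485)<.08)&(W[...,1]<.12)&(W[...,1]>-.33)&(W[...,2]>z0)&(W[...,2]<z1)&ok
    n,L,S,C=cv2.connectedComponentsWithStats(m.astype(np.uint8))
    for i in range(1,n):
        if S[i,4]>150:
            Q=W[L==i];r=cv2.minAreaRect((Q[:,:2]*1000).astype(np.float32));print(z0,S[i],[np.round(k,1) for k in r],np.percentile(Q[:,2],[5,50,95]).round(4))
print('wrist');show(W,.035,.07,d>0);show(W,.1,.115,d>0);show(W,.12,.2,d>0);show(W,.012,.026,d>0)
p2,d2=capture('top');W2=cloud('top',d2)
print('top');show(W2,.04,.07,d2>0);show(W2,.09,.115,d2>0);show(W2,.12,.22,d2>0)
cv2.imwrite('pics/t2.png',p2[:,:,::-1])
E
```

```text
4.45 [ 0.4804 -0.0199  0.1868] tool x dir -87.44 [-0.002  0.    -1.   ] [ 0.02  0.71 -2.54] 0.2650516927820182 [ 17.   10.5 -23.2  -0.  -56.4 -14.4]
wrist
0.035 [239   0  39  16 619] [array([ 488.4, -161.8]), array([30.5, 13.3]), np.float64(2.7)] [0.044  0.0506 0.0545]
0.035 [ 240   51   38   86 2968] [array([485.1, -94.6]), array([31.5, 70.3]), np.float64(3.4)] [0.0441 0.0509 0.0547]
0.1 [ 197   16  122   32 3709] [array([ 487.2, -135.5]), array([78.3, 18.3]), np.float64(2.4)] [0.1067 0.1082 0.1095]
0.12 [ 217  129   88  142 1815] [array([484.9, -46.4]), array([40.4, 70.2]), np.float64(14.0)] [0.1807 0.1966 0.1998]
0.012 [207   0  32  16 502] [array([ 520.3, -166.7]), array([28. , 12.7]), np.float64(2.5)] [0.019  0.0203 0.0216]
0.012 [278   0  32  16 499] [array([ 457.4, -169.5]), array([27.7, 12.7]), np.float64(3.1)] [0.0187 0.0202 0.0216]
0.012 [ 277   47   31  186 3920] [array([451.1, -45.3]), array([ 27.8, 183.4]), np.float64(3.3)] [0.0191 0.0204 0.0216]
0.012 [ 210   48   32  191 4201] [array([513.4, -38.7]), array([ 27.7, 189.2]), np.float64(2.9)] [0.0192 0.0205 0.0217]
top
0.04 [322 200  16  13 165] [array([ 487.1, -117.8]), array([31.6, 37.5]), np.float64(1.7)] [0.0436 0.0501 0.0547]
0.09 [337 187  11  33 247] [array([ 487.2, -137.6]), array([76.9, 18.7]), np.float64(2.1)] [0.1013 0.108  0.1108]
```

View pics/w2.png

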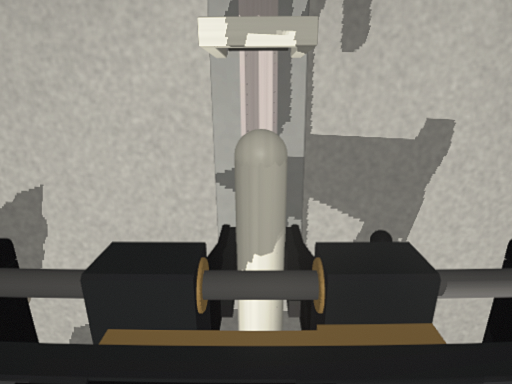

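The picture shows the rod gripped with its nose forward at (261,140), over the groove, and the arch at (258,35). The gauge direction is about -87.1° and lay_point about (0.481,-0.017), with base, rail and arch agreeing. I'll lower the rod.

Emit:
arm_command:
  rows:
    - {"travel": [-0.3,-0.09,3],"roll": -0.3,"fingers": 10}
    - {"travel": [-0.3,-0.09,7],"roll": -0.3,"fingers": 10}
    - {"travel": [-0.3,-0.09,10],"roll": -0.3,"fingers": 10}
    - {"travel": [-0.3,-0.09,11.5],"roll": -0.3,"fingers": 10}
    - {"travel": [-0.3,-0.09,12.5],"roll": -0.3,"fingers": 10}
    - {"travel": [-0.3,-0.09,13.0],"roll": -0.3,"fingers": 10}
    - {"travel": [-0.3,-0.09,13.2],"roll": -0.3,"fingers": 10}
    - {"travel": [-0.3,-0.09,13.2],"roll": -0.3,"fingers": 10}

```text
time_s: 5.35
tcp_pos: [0.4823, -0.0158, 0.0561]
ee_rot: [[0.053, -0.999, 0.001], [-0.999, -0.053, 0.0], [-0.0, -0.001, -1.0]]
wrist_force: [-0.5, 0.1, -2.1]
gripper_width: 0.262
```

Emit:
arm_command:
  rows:
    - {"travel": [0,0,0],"roll": 0,"fingers": 10}
    - {"travel": [0,0.0,0.1],"roll": 0,"fingers": 10}
    - {"travel": [0,0.0,0.1],"roll": 0,"fingers": 10}

```text
time_s: 5.65
tcp_pos: [0.4819, -0.0162, 0.0549]
ee_rot: [[0.052, -0.999, 0.001], [-0.999, -0.052, 0.0], [-0.0, -0.001, -1.0]]
wrist_force: [0.1, 0.3, -1.5]
gripper_width: 0.266
```

Emit:
arm_command:
  rows:
    - {"travel": [0,0.0,0.1],"roll": 0,"fingers": 10}
    - {"travel": [0,0.0,0.1],"roll": 0,"fingers": 10}

```text
time_s: 5.85
tcp_pos: [0.4819, -0.0162, 0.0543]
ee_rot: [[0.052, -0.999, 0.001], [-0.999, -0.052, -0.0], [0.0, -0.001, -1.0]]
wrist_force: [-2.7, -0.1, 4.3]
gripper_width: 0.266
```

Contact felt. I'll release, rise and look.

Emit:
arm_command:
  rows:
    - {"travel": [0,0.05,0],"roll": 0,"fingers": 10}
    - {"travel": [0,0.05,0],"roll": 0,"fingers": 50}
    - {"travel": [0,0.05,0],"roll": 0,"fingers": 50}
    - {"travel": [0,0.05,0],"roll": 0,"fingers": 50}
    - {"travel": [0,0.05,-2],"roll": 0,"fingers": 50}
    - {"travel": [0,0.05,-6],"roll": 0,"fingers": 50}
    - {"travel": [-3,0.05,-10],"roll": 0,"fingers": 50}
    - {"travel": [-7,0.05,-11],"roll": 0,"fingers": 50}
    - {"travel": [-9,0.05,-11],"roll": 0,"fingers": 50}
    - {"travel": [-9,0.05,-11],"roll": 0,"fingers": 50}

```text
time_s: 6.85
tcp_pos: [0.4769, 0.0757, 0.1642]
ee_rot: [[0.055, -0.998, 0.002], [-0.998, -0.055, 0.001], [-0.001, -0.002, -1.0]]
wrist_force: [0.1, -1.1, -0.4]
gripper_width: 0.505
```

Emit:
arm_command:
  rows:
    - {"travel": [0,0,0],"roll": 0,"fingers": 0}
    - {"travel": [0,0,0],"roll": 0,"fingers": 0}
    - {"travel": [0,0,0],"roll": 0,"fingers": 0}

```text
time_s: 7.15
tcp_pos: [0.4764, 0.0727, 0.1631]
ee_rot: [[0.051, -0.999, -0.001], [-0.999, -0.051, -0.001], [0.001, 0.001, -1.0]]
wrist_force: [-0.4, 0.1, -0.2]
gripper_width: 0.309
```

```bash
python3 - <<'E'
import sys;sys.argv=['','w3'];exec(open('look.py').read())
def rod(W,ok):
    m=(abs(W[...,0]-.482)<.03)&(W[...,1]<.12)&(W[...,1]>-.1)&(W[...,2]>.06)&(W[...,2]<.08)&ok
    n,L,S,C=cv2.connectedComponentsWithStats(m.astype(np.uint8))
    for i in range(1,n):
        if S[i,4]>100:
            Q=W[L==i];r=cv2.minAreaRect((Q[:,:2]*1000).astype(np.float32));t=Q[:,1]
            print(S[i],[np.round(k,1) for k in r],'y',t.min().round(4),t.max().round(4),[np.percentile(Q[(t>a)&(t<a+.02),2],90).round(4) for a in np.arange(-.08,.05,.02) if ((t>a)&(t<a+.02)).sum()>5])
rod(W,d>0)
p2,d2=capture('top');rod(cloud('top',d2),d2>0)
E
```

```text
7.15 [0.4764 0.0727 0.1631] tool x dir -87.09 [-0.001 -0.001 -1.   ] [-0.39  0.15 -0.22] 0.309068826601099 [ 28.   12.1 -25.    0.  -53.  -25.1]
[ 243    0   34  168 5300] [array([480.6,  -7.8]), array([ 24. , 117.9]), np.float64(2.9)] y -0.0667 0.0513 [np.float64(0.072), np.float64(0.0723), np.float64(0.0723), np.float64(0.0723), np.float64(0.0723), np.float64(0.0724), np.float64(0.0725)]
[275 202  42  11 379] [array([482.8, -28.8]), array([ 24.2, 104.5]), np.float64(2.5)] y -0.0808 0.0233 [np.float64(0.0721), np.float64(0.0729), np.float64(0.0727), np.float64(0.0734), np.float64(0.0732), np.float64(0.0721)]
```

View pics/w3.png

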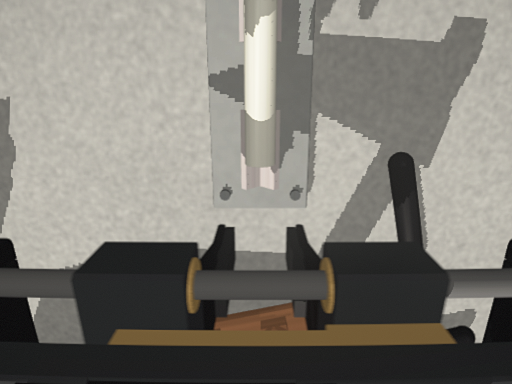

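The rod is seated: top at z 0.072 along its whole length, tail at (260,165), y≈0.050, nose y≈-0.081. The fingers are still closing. I'll lower the closed fingers behind the tail and estimate where the tip stands.

Emit:
arm_command:
  rows:
    - {"travel": [0,0,0],"roll": 0,"fingers": 0}
    - {"travel": [0,0,0],"roll": 0,"fingers": 0}
    - {"travel": [0,0,0],"roll": 0,"fingers": 0}
    - {"travel": [0,0,4],"roll": 0,"fingers": 0}
    - {"travel": [0,0,7],"roll": 0,"fingers": 0}
    - {"travel": [0,0,8.5],"roll": 0,"fingers": 0}
    - {"travel": [0,0,9.4],"roll": 0,"fingers": 0}
    - {"travel": [0,0,9.4],"roll": 0,"fingers": 0}
    - {"travel": [0,0,9.4],"roll": 0,"fingers": 0}

```text
time_s: 8.15
tcp_pos: [0.4772, 0.0739, 0.0702]
ee_rot: [[0.052, -0.999, 0.001], [-0.999, -0.052, 0.0], [-0.0, -0.001, -1.0]]
wrist_force: [0.0, -0.0, -0.5]
gripper_width: 0.003
```

```bash
python3 - <<'E'
from h import *
A=np.array([.4872,-.1365]);u=np.array([.0506,-.9987])
for n in('top','scene'):
    p,d=capture(n);W=cloud(n,d)
    g=(W[...,:2]-A)@u+.06;l=(W[...,:2]-A)@np.array([-u[1],u[0]])
    m=(g>.075)&(g<.175)&(abs(l)<.009)&(d>0)
    for a in np.arange(.075,.175,.004):
        k=m&(g>=a)&(g<a+.004);print(n,round(a*1000),k.sum(),np.percentile(W[k][:,2],[10,90]).round(3) if k.sum() else '')
    if n=='top':cv2.imwrite('pics/t4.png',cv2.resize(p[170:235,300:425,::-1],None,fx=6,fy=6,interpolation=3))
print(sense()['tcp_pos'],sense()['wrist_force'],sense()['gripper_width'])
E
```

```text
top 75 0 
top 79 0 
top 83 4 [0.048 0.052]
top 87 13 [0.044 0.051]
top 91 9 [0.046 0.051]
top 95 13 [0.044 0.052]
top 99 8 [0.044 0.05 ]
top 103 11 [0.043 0.052]
top 107 0 
top 111 4 [0.019 0.022]
top 115 7 [0.02  0.022]
top 119 8 [0.018 0.022]
top 123 11 [0.019 0.022]
top 127 10 [0.02  0.023]
top 131 10 [0.019 0.023]
top 135 9 [0.018 0.058]
top 139 28 [0.02  0.068]
top 143 17 [0.019 0.066]
top 147 15 [0.019 0.065]
top 151 8 [0.02  0.066]
top 155 12 [0.018 0.065]
top 159 8 [0.02  0.067]
top 163 13 [0.019 0.068]
top 167 42 [0.033 0.08 ]
top 171 12 [0.078 0.082]
scene 75 6 [0.046 0.055]
scene 79 5 [0.048 0.053]
scene 83 6 [0.046 0.053]
scene 87 4 [0.046 0.052]
scene 91 4 [0.045 0.052]
scene 95 5 [0.047 0.054]
scene 99 4 [0.045 0.053]
scene 103 1 [0.044 0.044]
scene 107 4 [0.018 0.024]
scene 111 4 [0.02  0.023]
scene 115 4 [0.019 0.021]
scene 119 5 [0.018 0.023]
scene 123 4 [0.02  0.023]
scene 127 3 [0.021 0.024]
scene 131 7 [0.02  0.024]
scene 135 10 [0.022 0.069]
scene 139 8 [0.019 0.068]
scene 143 7 [0.02  0.067]
scene 147 9 [0.022 0.066]
scene 151 7 [0.022 0.064]
scene 155 10 [0.021 0.065]
scene 159 6 [0.021 0.066]
scene 163 19 [0.022 0.079]
scene 167 4 [0.08  0.082]
scene 171 5 [0.08  0.085]
[0.47738313 0.07402647 0.07061486] [-0.18148464 -0.72119264 -0.39992653] 0.005700432871846645
```

View pics/t4.png

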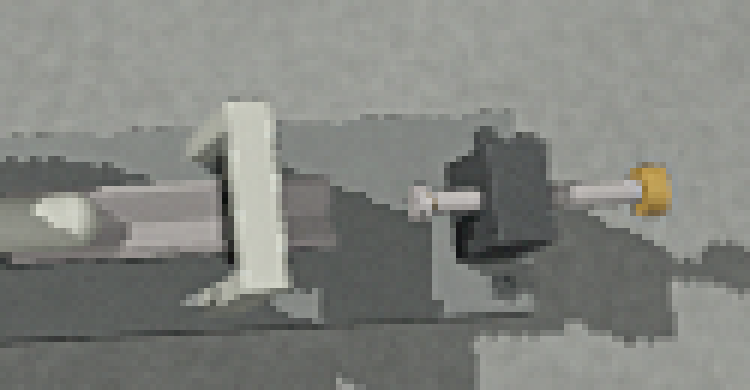

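The crop shows the stop tip at (418,203), at gauge x≈137 (28 mm in front of the block), so the nose has about 132 mm to slide. The TCP should be near y≈-0.072 at contact. I'm starting to push.

Emit:
arm_command:
  rows:
    - {"travel": [0.4,0,0.1],"roll": 0,"fingers": 0}
    - {"travel": [0.8,0,0.1],"roll": 0,"fingers": 0}
    - {"travel": [1.2,0,0.1],"roll": 0,"fingers": 0}
    - {"travel": [1.6,0,0.1],"roll": 0,"fingers": 0}
    - {"travel": [2.0,0,0.1],"roll": 0,"fingers": 0}
    - {"travel": [2.4,0,0.1],"roll": 0,"fingers": 0}
    - {"travel": [2.8,0,0.1],"roll": 0,"fingers": 0}
    - {"travel": [3.2,0,0.1],"roll": 0,"fingers": 0}
    - {"travel": [3.6,0,0.1],"roll": 0,"fingers": 0}
    - {"travel": [4.0,0,0.1],"roll": 0,"fingers": 0}

```text
time_s: 9.25
tcp_pos: [0.4788, 0.0335, 0.0686]
ee_rot: [[0.052, -0.999, 0.0], [-0.999, -0.052, 0.0], [-0.0, -0.0, -1.0]]
wrist_force: [-1.3, 4.0, 2.6]
gripper_width: 0.004
```

Emit:
arm_command:
  rows:
    - {"travel": [0.4,0,0],"roll": 0,"fingers": 0}
    - {"travel": [0.8,0,0],"roll": 0,"fingers": 0}
    - {"travel": [1.2,0,0],"roll": 0,"fingers": 0}
    - {"travel": [1.6,0,0],"roll": 0,"fingers": 0}
    - {"travel": [2.0,0,0],"roll": 0,"fingers": 0}

```text
time_s: 9.75
tcp_pos: [0.4797, 0.0132, 0.0684]
ee_rot: [[0.052, -0.999, -0.0], [-0.999, -0.052, -0.0], [0.0, 0.0, -1.0]]
wrist_force: [-0.6, 2.5, 1.2]
gripper_width: 0.005
```

Emit:
arm_command:
  rows:
    - {"travel": [0.3,0,0],"roll": 0,"fingers": 0}
    - {"travel": [0.6,0,0],"roll": 0,"fingers": 0}
    - {"travel": [0.9,0,0],"roll": 0,"fingers": 0}
    - {"travel": [1.2,0,0],"roll": 0,"fingers": 0}
    - {"travel": [1.5,0,0],"roll": 0,"fingers": 0}
    - {"travel": [1.8,0,0],"roll": 0,"fingers": 0}
    - {"travel": [2.1,0,0],"roll": 0,"fingers": 0}
    - {"travel": [2.4,0,0],"roll": 0,"fingers": 0}
    - {"travel": [2.7,0,0],"roll": 0,"fingers": 0}
    - {"travel": [3.0,0,0],"roll": 0,"fingers": 0}

```text
time_s: 10.75
tcp_pos: [0.4812, -0.016, 0.0686]
ee_rot: [[0.052, -0.999, 0.0], [-0.999, -0.052, 0.001], [-0.001, -0.0, -1.0]]
wrist_force: [-1.3, 5.8, 2.1]
gripper_width: 0.003
```

Emit:
arm_command:
  rows:
    - {"travel": [0.3,0,0],"roll": 0,"fingers": 0}
    - {"travel": [0.6,0,0],"roll": 0,"fingers": 0}
    - {"travel": [0.9,0,0],"roll": 0,"fingers": 0}
    - {"travel": [1.2,0,0],"roll": 0,"fingers": 0}
    - {"travel": [1.5,0,0],"roll": 0,"fingers": 0}
    - {"travel": [1.8,0,0],"roll": 0,"fingers": 0}
    - {"travel": [2.1,0,0],"roll": 0,"fingers": 0}
    - {"travel": [2.4,0,0],"roll": 0,"fingers": 0}
    - {"travel": [2.7,0,0],"roll": 0,"fingers": 0}
    - {"travel": [3.0,0,0],"roll": 0,"fingers": 0}

```text
time_s: 11.75
tcp_pos: [0.4827, -0.0459, 0.0686]
ee_rot: [[0.052, -0.999, -0.0], [-0.999, -0.052, 0.001], [-0.001, 0.0, -1.0]]
wrist_force: [-1.5, 5.5, 2.1]
gripper_width: 0.006
```

Emit:
arm_command:
  rows:
    - {"travel": [0.2,0,0],"roll": 0,"fingers": 0}
    - {"travel": [0.4,0,0],"roll": 0,"fingers": 0}
    - {"travel": [0.6,0,0],"roll": 0,"fingers": 0}
    - {"travel": [0.8,0,0],"roll": 0,"fingers": 0}
    - {"travel": [1.0,0,0],"roll": 0,"fingers": 0}
    - {"travel": [1.0,0,0],"roll": 0,"fingers": 0}

```text
time_s: 12.35
tcp_pos: [0.4832, -0.0561, 0.0686]
ee_rot: [[0.052, -0.999, -0.0], [-0.999, -0.052, 0.0], [-0.0, 0.0, -1.0]]
wrist_force: [-2.0, 5.0, 2.6]
gripper_width: 0.008
```

```bash
python3 - <<'E'
from h import *
s=sense();print(s['tcp_pos'],s['wrist_force'])
A=np.array([.4872,-.1365]);u=np.array([.0506,-.9987])
p,d=capture('top');W=cloud('top',d)
g=(W[...,:2]-A)@u+.06;l=(W[...,:2]-A)@np.array([-u[1],u[0]])
for a in np.arange(.105,.150,.003):
    k=(abs(l)<.006)&(d>0)&(g>=a)&(g<a+.003);print(round(a*1000),k.sum(),np.percentile(W[k][:,2],[10,90]).round(3) if k.sum() else '')
cv2.imwrite('pics/t5.png',cv2.resize(p[170:235,300:425,::-1],None,fx=6,fy=6,interpolation=3))
E
```

```text
[ 0.48317413 -0.05607075  0.06863622] [-2.00226579  5.00262914  2.61343689]
105 6 [0.069 0.073]
108 6 [0.069 0.072]
111 4 [0.07  0.073]
114 4 [0.069 0.07 ]
117 5 [0.067 0.07 ]
120 0 
123 0 
126 1 [0.019 0.019]
129 2 [0.019 0.02 ]
132 5 [0.02  0.022]
135 5 [0.018 0.021]
138 15 [0.02  0.067]
141 12 [0.019 0.068]
144 9 [0.02  0.067]
147 10 [0.018 0.066]
```

View pics/t5.png

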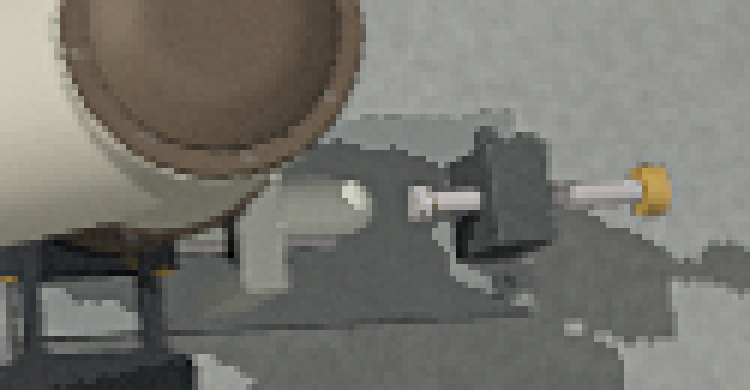

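The nose at (370,203) has cleared the arch. The tip at (408,203) is about 14 mm ahead, and drag is about 5–6 N. Advancing 10 mm, then feeling forward.

Emit:
arm_command:
  rows:
    - {"travel": [0.2,0,0],"roll": 0,"fingers": 0}
    - {"travel": [0.4,0,0],"roll": 0,"fingers": 0}
    - {"travel": [0.6,0,0],"roll": 0,"fingers": 0}
    - {"travel": [0.8,0,0],"roll": 0,"fingers": 0}
    - {"travel": [1.0,0,0],"roll": 0,"fingers": 0}

```text
time_s: 12.9
tcp_pos: [0.4836, -0.0658, 0.0686]
ee_rot: [[0.052, -0.999, -0.0], [-0.999, -0.052, 0.0], [-0.0, 0.0, -1.0]]
wrist_force: [-0.9, 6.1, 3.7]
gripper_width: 0.001
```

Emit:
arm_command:
  rows:
    - {"travel": [0.05,0,0],"roll": 0,"fingers": 0}
    - {"travel": [0.1,0,0],"roll": 0,"fingers": 0}

```text
time_s: 13.1
tcp_pos: [0.4837, -0.0668, 0.0686]
ee_rot: [[0.052, -0.999, -0.0], [-0.999, -0.052, 0.0], [-0.0, 0.0, -1.0]]
wrist_force: [-1.8, 6.4, 3.8]
gripper_width: 0.009
```

Emit:
arm_command:
  rows:
    - {"travel": [0.05,0,0],"roll": 0,"fingers": 0}
    - {"travel": [0.1,0,0],"roll": 0,"fingers": 0}

```text
time_s: 13.3
tcp_pos: [0.4837, -0.0678, 0.0686]
ee_rot: [[0.052, -0.999, -0.0], [-0.999, -0.052, 0.0], [-0.0, 0.0, -1.0]]
wrist_force: [-2.3, 5.9, 3.5]
gripper_width: 0.001
```

Emit:
arm_command:
  rows:
    - {"travel": [0.05,0,0],"roll": 0,"fingers": 0}
    - {"travel": [0.1,0,0],"roll": 0,"fingers": 0}

```text
time_s: 13.5
tcp_pos: [0.4838, -0.0688, 0.0686]
ee_rot: [[0.052, -0.999, -0.0], [-0.999, -0.052, 0.0], [-0.0, 0.0, -1.0]]
wrist_force: [-2.6, 6.3, 3.4]
gripper_width: 0.007
```

Emit:
arm_command:
  rows:
    - {"travel": [0.05,0,0],"roll": 0,"fingers": 0}
    - {"travel": [0.1,0,0],"roll": 0,"fingers": 0}

```text
time_s: 13.7
tcp_pos: [0.4838, -0.0698, 0.0686]
ee_rot: [[0.052, -0.999, -0.0], [-0.999, -0.052, 0.0], [-0.0, 0.0, -1.0]]
wrist_force: [-1.5, 5.8, 3.9]
gripper_width: 0.007
```

Emit:
arm_command:
  rows:
    - {"travel": [0.05,0,0],"roll": 0,"fingers": 0}
    - {"travel": [0.1,0,0],"roll": 0,"fingers": 0}

```text
time_s: 13.9
tcp_pos: [0.4839, -0.0708, 0.0686]
ee_rot: [[0.052, -0.999, -0.0], [-0.999, -0.052, 0.0], [-0.0, 0.0, -1.0]]
wrist_force: [-1.0, 6.2, 3.0]
gripper_width: 0.006
```

Emit:
arm_command:
  rows:
    - {"travel": [0.05,0,0],"roll": 0,"fingers": 0}
    - {"travel": [0.05,0,0],"roll": 0,"fingers": 0}

```text
time_s: 14.1
tcp_pos: [0.4839, -0.0713, 0.0686]
ee_rot: [[0.052, -0.999, -0.0], [-0.999, -0.052, 0.0], [-0.0, 0.0, -1.0]]
wrist_force: [-1.2, 5.0, 3.3]
gripper_width: 0.007
```

Still only drag at y=-0.0713. Continuing in small steps.

Emit:
arm_command:
  rows:
    - {"travel": [0.05,0,0],"roll": 0,"fingers": 0}
    - {"travel": [0.1,0,0],"roll": 0,"fingers": 0}

```text
time_s: 14.3
tcp_pos: [0.484, -0.0723, 0.0686]
ee_rot: [[0.052, -0.999, -0.0], [-0.999, -0.052, 0.0], [-0.0, 0.0, -1.0]]
wrist_force: [-2.0, 6.4, 3.5]
gripper_width: 0.003
```

Emit:
arm_command:
  rows:
    - {"travel": [0.05,0,0],"roll": 0,"fingers": 0}
    - {"travel": [0.08,0,0],"roll": 0,"fingers": 0}

```text
time_s: 14.5
tcp_pos: [0.484, -0.0731, 0.0686]
ee_rot: [[0.052, -0.999, -0.0], [-0.999, -0.052, 0.0], [-0.0, 0.0, -1.0]]
wrist_force: [-1.8, 5.8, 3.8]
gripper_width: 0.004
```

Emit:
arm_command:
  rows:
    - {"travel": [0.05,0,0],"roll": 0,"fingers": 0}
    - {"travel": [0.1,0,0],"roll": 0,"fingers": 0}

```text
time_s: 14.7
tcp_pos: [0.484, -0.074, 0.0686]
ee_rot: [[0.052, -0.999, -0.0], [-0.999, -0.052, 0.001], [-0.001, 0.0, -1.0]]
wrist_force: [-2.1, 8.2, 3.8]
gripper_width: 0.005
```

Emit:
arm_command:
  rows:
    - {"travel": [0.05,0,0],"roll": 0,"fingers": 0}
    - {"travel": [0.05,0,0],"roll": 0,"fingers": 0}

```text
time_s: 14.9
tcp_pos: [0.4841, -0.0743, 0.0686]
ee_rot: [[0.052, -0.999, -0.0], [-0.999, -0.052, 0.001], [-0.001, 0.0, -1.0]]
wrist_force: [-2.1, 7.5, 3.6]
gripper_width: 0.003
```

Emit:
arm_command:
  rows:
    - {"travel": [0.03,0,0],"roll": 0,"fingers": 0}
    - {"travel": [0.06,0,0],"roll": 0,"fingers": 0}

```text
time_s: 15.1
tcp_pos: [0.4841, -0.0746, 0.0686]
ee_rot: [[0.052, -0.999, -0.0], [-0.999, -0.052, 0.001], [-0.001, 0.0, -1.0]]
wrist_force: [-2.4, 9.9, 3.9]
gripper_width: 0.004
```

Force is now 4 N above drag, so the nose is on the tip. I'll add a hair and hold.

Emit:
arm_command:
  rows:
    - {"travel": [0.03,0,0],"roll": 0,"fingers": 0}
    - {"travel": [0.03,0,0],"roll": 0,"fingers": 0}
    - {"travel": [0.03,0,0],"roll": 0,"fingers": 0}
    - {"travel": [0.03,0,0],"roll": 0,"fingers": 0}
    - {"travel": [0.03,0,0],"roll": 0,"fingers": 0}

```text
time_s: 15.6
tcp_pos: [0.4841, -0.0748, 0.0686]
ee_rot: [[0.052, -0.999, -0.0], [-0.999, -0.052, 0.001], [-0.001, 0.0, -1.0]]
wrist_force: [-1.4, 9.7, 5.2]
gripper_width: 0.0
```

Emit:
arm_command:
  rows:
    - {"travel": [0,0,0],"roll": 0,"fingers": 0}
    - {"travel": [0,0,0],"roll": 0,"fingers": 0}
    - {"travel": [0,0,0],"roll": 0,"fingers": 0}
    - {"travel": [0,0,0],"roll": 0,"fingers": 0}
    - {"travel": [0,0,0],"roll": 0,"fingers": 0}

```text
time_s: 16.1
tcp_pos: [0.4841, -0.0749, 0.0686]
ee_rot: [[0.052, -0.999, -0.0], [-0.999, -0.052, 0.001], [-0.001, 0.0, -1.0]]
wrist_force: [-2.6, 9.1, 4.7]
gripper_width: 0.006
```

Held for 1 s at about 4 N on the tip. Backing off along the groove, then rising.

Emit:
arm_command:
  rows:
    - {"travel": [-0.1,0,0],"roll": 0,"fingers": 0}
    - {"travel": [-0.3,0,0],"roll": 0,"fingers": 0}
    - {"travel": [-0.8,0,0],"roll": 0,"fingers": 0}
    - {"travel": [-1.8,0,0],"roll": 0,"fingers": 0}
    - {"travel": [-3,0,-1],"roll": 0,"fingers": 0}
    - {"travel": [-5,0,-4],"roll": 0,"fingers": 0}
    - {"travel": [-8,0,-8],"roll": 0,"fingers": 0}
    - {"travel": [-12,0,-12],"roll": 0,"fingers": 0}
    - {"travel": [-16,0,-14],"roll": 0,"fingers": 0}
    - {"travel": [-16,0,-14],"roll": 0,"fingers": 0}

```text
time_s: 17.1
tcp_pos: [0.4782, 0.089, 0.2137]
ee_rot: [[0.059, -0.998, 0.01], [-0.998, -0.059, 0.004], [-0.004, -0.01, -1.0]]
wrist_force: [-0.2, 0.2, 0.6]
gripper_width: 0.006
```

```bash
python3 - <<'E'
from h import *
s=sense();print(s['time_s'],s['tcp_pos'],s['wrist_force'])
A=np.array([.4872,-.1365]);u=np.array([.0506,-.9987])
p,d=capture('top');W=cloud('top',d)
g=(W[...,:2]-A)@u+.06;l=(W[...,:2]-A)@np.array([-u[1],u[0]])
k=(abs(l)<.012)&(d>0)&(W[...,2]>.062)&(W[...,2]<.08)&(g>-.06)&(g<.15)
h,e=np.histogram(g[k],np.arange(-.03,.153,.003));print([(round(a*1000),int(b)) for a,b in zip(e,h)])
ps,_=capture('scene')
a=cv2.resize(p[170:235,290:420,::-1],None,fx=5,fy=5,interpolation=3);b=cv2.resize(ps[160:215,125:275,::-1],(650,238),interpolation=3)
cv2.imwrite('pics/t6.png',np.vstack([a,b]))
E
```

```text
17.1 [0.47824325 0.08904643 0.21365323] [-0.24477741  0.20268802  0.5612604 ]
[(-30, 0), (-27, 0), (-24, 0), (-21, 0), (-18, 0), (-15, 0), (-12, 0), (-9, 0), (-6, 0), (-3, 0), (0, 0), (3, 0), (6, 0), (9, 6), (12, 9), (15, 10), (18, 13), (21, 10), (24, 10), (27, 9), (30, 8), (33, 12), (36, 11), (39, 10), (42, 11), (45, 10), (48, 10), (51, 13), (54, 9), (57, 0), (60, 0), (63, 0), (66, 0), (69, 0), (72, 0), (75, 0), (78, 4), (81, 9), (84, 14), (87, 11), (90, 10), (93, 10), (96, 10), (99, 12), (102, 11), (105, 10), (108, 11), (111, 9), (114, 13), (117, 7), (120, 12), (123, 9), (126, 12), (129, 10), (132, 5), (135, 6), (138, 4), (141, 8), (144, 5), (147, 6)]
```

View pics/t6.png

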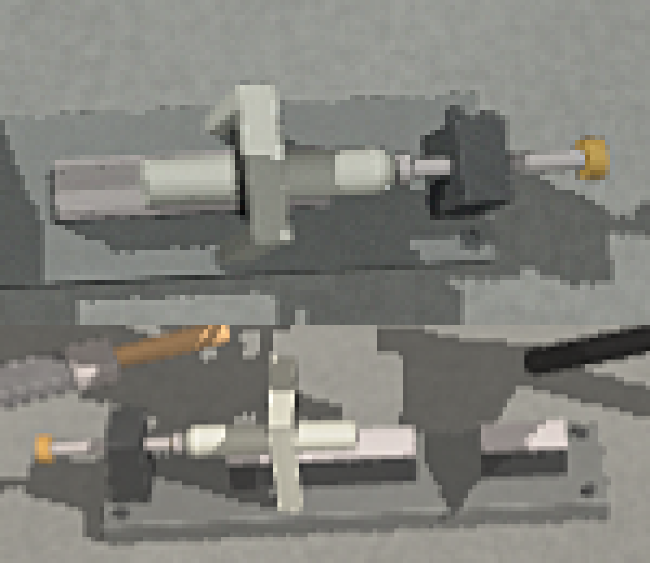

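Both views show the nose meeting the tip (top 393,167; scene 187,440) with the rod under the roller. The tail at x≈9 mm puts the nose at about 139 mm, which agrees. Handing in.

```bash
python3 -c "
from station import *
print(finish_job())"
```

```text
the job is handed in; nothing more can be done
None
```

The long slim rod is in the V-groove, under the roller, with its nose touching the stop's tip, and I handed the job in at about 17 s. I laid it in the groove short of the roller and pushed it along from its flat end with closed fingers.

- **Contact and load:** The tip was felt as a force rise from about 6 N of drag to 9–10 N. That is about 4 N on the tip, held for 1 s. It is inferred from the wrist force, not measured at the stop. I then backed off slowly.
- **Final position:** Both the top and scene views show the nose on the tip with no visible gap. The rod's tail measures at gauge x≈9 mm, putting the nose at about 139 mm, against a tip seen at about 137 mm. That agrees within the camera error of about 2 mm, so contact after release is seen in the pictures but was not felt again.
- **Clearance:** The gripper is clear of everything, with the wrist force back near zero. I did not check the bystanders in a last full picture, but no move came near them.

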